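# Daily scale check with the canned check weight

## Task

Do the daily check of the bench scale: unscrew the yellow winged cap of the canister anticlockwise as far as it goes, swing it aside on its arm until it is clear of the mouth, and draw the tall brass check weight up out of its sleeve. Set it down gently, upright, on the ring in the middle of the scale's pan, let go, and only then press the scale's green key fully down and release it. Keep the weight upright throughout, leave the cap swung clear, and do not disturb the other things on the bench.

Things in the scene. Friction and masses are not known exactly. Their poses are not given: they have to be found in the camera images.
- canister: White round canister fixed to the bench: body 116 mm across, neck 106 mm across outside and 98 mm inside, rim 140 mm above the bench, on a steel base 150 mm across. Origin: centre of its underside, z up. The cap hangs on a swing arm from a steel post beside it, at x 0, y -95 mm in the canister's frame.
- sleeve (a point): Centre of the top of the grey sleeve inside the canister that holds the weight, 66 mm above the bench: 64 mm across outside, 50 mm bore. Both sleeve and weight stand on the canister's floor, 6 mm above the bench.
- mouth (a point): Centre of the canister's mouth, at the rim, 140 mm above the bench; axes as the canister's.
- pivot (a point): Point on the vertical axis of the swing arm, at rim height, 95 mm from the canister's axis (fixed to the canister).
- cap_wing (a point): Centre of the top face of the cap's wing; moves with the cap; x along the wing, z up. The cap is a yellow disc 114 mm across whose flat top lies 35 mm below this point (162 mm above the bench when shut); the black wing stands on it across the middle, 112 mm long, 14 mm thick, 35 mm high.
- collar (a point): Centre of the dark steel collar, 124 mm across and 10 mm high, just below the yellow disc (50 mm below cap_wing; 147 mm above the bench when shut). It carries the cap, rises and swings with it, but does not turn with it.
- cap (a joint): Turn of the cap about its vertical axis, rad: 0 fully shut, growing anticlockwise seen from above, stop at 2.2 (unscrewed). The cap rises 4 mm per rad, needs about 0.15 N m, stays where it is left and never comes off its arm. Up to about 1.5 rad it is still in the mouth and the arm cannot swing.
- swing (a joint): Turn of the swing arm about the post, rad: 0 with the cap over the mouth, growing clockwise seen from above (the cap first moves along the canister's +x), stop at 2.0. From 1.2 the cap is clear of the mouth. Needs about 0.12 N m (1 to 2 N at the cap) and stays where it is left.
- weight: Brass check weight, about 0.4 kg, 130 mm tall, standing upright in the canister's sleeve; top 4 mm below the rim. Round: foot 44 mm across (lowest 14 mm), stem 22 mm, grip head 28 mm across (100 to 130 mm above the foot). Origin: centre of the underside, z up.
- scale: White and blue bench scale fixed to the bench, 300 x 220 mm, housing top 40 mm above the bench. Origin: centre of its underside; the pan lies towards its +x, the panel with display and key towards -x.
- pan (a point): Centre of the scale's steel pan (190 x 200 mm) on its top face, 75 mm above the bench; a black ring 80 mm across marks the middle.
- key_top (a point): Centre of the top of the green round key (28 mm across) on the scale's front panel; it is pressed straight down.
- key (a joint): Travel of the key, m: 0 up, 0.006 fully down; sprung, about 4 N fully down.
- tape_red: Bystander: roll of red tape, 90 mm across, 45 mm high; origin at the centre of its underside.
- tape_blue: Bystander: roll of blue tape, 100 mm across, 40 mm high; origin at the centre of its underside.
- marker: Bystander: black marker lying along its x, 130 x 14 x 14 mm; origin at the centre of its underside.
- driver: Bystander: screwdriver lying along its x, about 200 mm; origin under its middle.
- module_a: Bystander: black camera module 45 x 86 x 38 mm; origin at the centre of its underside.
- module_b: Bystander: a second camera module like module_a.
- cleaner: Bystander: white bottle with blue cap, 60 mm across, 150 mm tall; origin at the centre of its underside.

How it is judged:
By the outcome, as a careful person would: the job done as asked, in the order asked, and still so for the second after the job is handed in, with the robot touching nothing.
It also fails if it takes over 64 s, if anything falls off the work surface, if the arm or the gripper's body presses on something with over 40 N, if the wrist force passes 120 N, or if a joint passes its speed limit or range.

## Robot

A 6-joint arm with a two-finger parallel gripper is mounted at the origin on the work surface. World frame = base frame: x ahead of the robot, y to its left, z up, the work surface at z = 0. Lengths are in m, angles in degrees, forces in N, time in s.
With the tool pointing down it reaches from about 0.3 to 0.75 m from the base axis. Payload 8.5 kg.
Tool frame: the origin (TCP) lies midway between the tips of the shut fingers; the grasp point (between the pads) lies 19 mm behind it (env.grasp_offset is the distance from the TCP to the grasp point, in m); z points along the fingers, y is the line along which they close (so a half turn about z gives the same grasp; the last joint's range is limited). The gripper opens to 85 mm and grips with 20 to 120 N. Pads are 22 mm wide; open, the fingers measure 114 mm over their backs; the gripper's body (76 mm by 85 mm) begins 54 mm behind the grasp point. The pads swing forward as they close: fully open they stand 13 mm farther back than shut.
Start: joints at [62.836, 21.807, 74.336, -0, 83.858, -12.336], TCP at [0.141, 0.532, 0.231] pointing down, gripper open.
Joint ranges: [-178.18, 178.18], [-50.72, 133.34], [12.68, 142.11], [-81.47, 261.47], [9.98, 163.14], [-165.26, 165.26]. Speed limits (degrees/s): [136.94, 136.94, 180, 180, 180, 180].

## Interface

Orientations are given as a 3x3 rotation matrix whose columns are the frame's x, y, z axes.
In Python, from rig import env gives the robot as it stands.
- The arm moves only by the tool servo_tool, never from a script. Its argument "deltas" is text: rows parted by semicolons, each of 7 numbers parted by spaces: the opening, from 0 (shut) to 1 (fully open), then the shift along the tool's x, y, z in mm, then the turn, a rotation vector about the tool's x, y, z in rad. A call has 1 to 8 rows; each row shifts and turns the commanded pose from where the row before left it, along the tool's axes as they then stand; what a row does not reach is not made up. A row lasts 1/12 s, in which the tool goes at most 41.7 mm and 7.16 degrees, less where a joint would pass 70% of its speed; a pose out of reach is approached as far as the arm can. A call is refused whole if a number of a shift passes 41.7 or a number of a turn 0.125, either way. A call with a gripper value outside its range is refused whole. The fingers move at their own pace and stop on an object; "newtons" is the grip in N (left out, the last holds). Time passes only in rows, so rows that do not move let the fingers close. It gives the time, the measured TCP pose, the force, the opening and the grip force at its end, in the units of the state.
- env.observe(): the state, without advancing time (a new reading comes with each control period).
- env.get_image(name): name is "scene" or "top" or "wrist"; returns a dict with "img" (420x560x3 uint8, red, green, blue), "depth" (420x560 float32, m along the optical axis (not along the pixel's ray), 0 where there is no reading), "camera_matrix" (3x3 intrinsics, pixels), "world_to_cam" (4x4, takes a point from world to camera coordinates). Camera axes: x right, y down, z forward; pixel columns grow to the right and rows downward; lengths in m; the calibration is good to about 2 mm. The wrist camera is an equidistant fisheye: a pixel r from the principal point sees the ray r / f radians off the axis. A picture is of the moment at which its call begins.
- env.close_job(): hands the job in; it is judged then, once.
Trained networks look in a picture, given as the dict that the camera call returned (one of the last four; its "shot" number tells which), for a name from the list of things; names that differ only in an ending like _2 or _b are one class to them, and where a whole thing is asked for, a point or a joint stands for the part that bears it (a point fixed in the world has none). Each returns a list of dicts, best first, with "conf" (0 to 1); they miss things now and then, are a little off and sometimes report something else, mostly with a low value. They report only what shows in the picture. A call takes as long as a camera call.
- env.spot_in(name, picture): "bbox" ([centre column, centre row, width, height] in pixels, round what is visible of it).
- env.spot_point(name, picture): "uv" ([column, row] in pixels: a listed point, or the origin of a listed thing).
The state is a dict: "time_s": time; "q": joint angles; "qvel": joint speeds; "joint_efforts": joint torques, N m; "position": TCP position; "tool_rot": TCP orientation; "ft_force": force on the tool from outside, world axes, zero at the start; "wrist_torque": the same for the moment, N m; "grip_width": finger opening in m; "gripper_force": force on a finger pad.
Only numpy, scipy, OpenCV 4.12 (cv2) and the standard library are available. Lean on these libraries where they do the work, as an engineer would, in place of code of your own. Each camera call takes 0.05 s, during which the arm holds its last target. There are 200 camera calls.

## Working session

There is one attempt and no reset: what is moved stays moved. The work goes in short steps, Python scripts to look and compute and a tool call to move; the robot and the scene stay as the last step left them, time stands still between calls to the robot, and variables do not carry over. Pictures are saved under pics/ and viewed, at most 10 in all, crops included, and the job is handed in when it is done.

Besides the shell and the picture viewer there is one more tool, called after "Call:" in YAML: its name, and indented under it one key for each argument. servo_tool: Moves the arm, as the interface text tells. Its arguments: {"type":"object","properties":{"deltas":{"type":"string"},"newtons":{"type":"number"}},"required":["deltas"]}

```bash
mkdir -p pics
cat > h.py <<'E'
import numpy as np, cv2
from rig import env
def look(n,save=None):
    p=env.get_image(n)
    if save: cv2.imwrite('pics/'+save,cv2.cvtColor(p['img'],cv2.COLOR_RGB2BGR))
    return p
def ray(p,uv,z):
    """world point on pixel ray at height z (pinhole)"""
    K=p['camera_matrix'];T=p['world_to_cam'];R=T[:3,:3];c=-R.T@T[:3,3]
    d=R.T@np.linalg.solve(K,[uv[0],uv[1],1.]);return c+d*(z-c[2])/d[2]
def cloud(p):
    K=p['camera_matrix'];T=p['world_to_cam'];d=p['depth'];v,u=np.mgrid[:d.shape[0],:d.shape[1]]
    P=np.stack([(u-K[0,2])/K[0,0]*d,(v-K[1,2])/K[1,1]*d,d],-1)
    return (P-T[:3,3])@T[:3,:3]
E
python3 - <<'E'
from h import *
np.set_printoptions(precision=4,suppress=True)
s=env.observe();print(s['position'],s['tool_rot'],s['time_s'],env.grasp_offset)
Z=dict(mouth=.14,pivot=.14,cap_wing=.197,collar=.147,pan=.075,key_top=.045,canister=0,scale=0,tape_red=0,tape_blue=0,marker=0,driver=0,module_a=0,cleaner=0)
for c in['top','scene']:
    p=look(c,c+'0.png');C=cloud(p)
    for n,z in Z.items():
        for r in env.spot_point(n,p)[:2]:
            u,v=np.array(r['uv']);print(c,n,round(r['conf'],2),np.round([u,v]),ray(p,(u,v),z)[:2],C[int(min(max(v,0),419)),int(min(max(u,0),559))])
E
```

```text
[0.1406 0.5314 0.2307] [[-0.9667  0.2559 -0.0007]
 [ 0.2559  0.9667 -0.0013]
 [ 0.0003 -0.0014 -1.    ]] 0.0 0.0187
top mouth 0.71 [206. 235.] [0.5237 0.2132] [0.5197 0.2035 0.1911]
top pivot 0.8 [239. 223.] [0.5514 0.1249] [0.5496 0.1227 0.1594]
top cap_wing 0.69 [200. 234.] [0.5199 0.2149] [0.5219 0.2171 0.1972]
top collar 0.55 [207. 239.] [0.512  0.2067] [0.5093 0.1979 0.1934]
top collar 0.18 [238. 227.] [0.5407 0.1269] [0.5391 0.1251 0.1608]
top pan 0.8 [370. 208.] [ 0.5947 -0.2361] [ 0.5971 -0.2355  0.0746]
top pan 0.17 [206. 234.] [0.5344 0.2266] [0.5235 0.2057 0.1808]
top key_top 0.57 [402. 257.] [ 0.455  -0.3246] [ 0.4552 -0.3173  0.0662]
top canister 0.58 [377. 231.] [ 0.5364 -0.2668] [ 0.5292 -0.2489  0.0705]
top canister 0.57 [218. 241.] [0.5194 0.2056] [0.5042 0.1763 0.1625]
top scale 0.7 [375. 232.] [ 0.5344 -0.261 ] [ 0.5256 -0.2413  0.0792]
top tape_red 0.81 [289. 289.] [ 0.3738 -0.0015] [ 0.3749 -0.001  -0.0011]
top tape_blue 0.85 [469. 254.] [ 0.4631 -0.534 ] [ 0.4646 -0.5345 -0.0014]
top tape_blue 0.57 [196. 234.] [0.5428 0.273 ] [0.5239 0.2353 0.1624]
top marker 0.
[... 1208 characters left out ...]
9.] [ 0.3671 -0.0026] [ 0.4034 -0.0106  0.0466]
scene tape_red 0.43 [342. 180.] [0.4088 0.2854] [0.5342 0.2115 0.1692]
scene tape_blue 0.96 [110. 247.] [ 0.4601 -0.5214] [ 0.4592 -0.521   0.002 ]
scene tape_blue 0.64 [270. 300.] [ 0.7782 -0.0839] [ 0.7956 -0.0884  0.0419]
scene marker 0.6 [276. 231.] [ 0.5501 -0.002 ] [ 0.5561 -0.0053  0.0156]
scene marker 0.47 [336. 194.] [0.4634 0.2427] [0.5675 0.1814 0.1515]
scene driver 0.72 [417. 181.] [0.4869 0.5455] [0.5049 0.5242 0.0276]
scene module_a 0.95 [272. 302.] [ 0.785  -0.0816] [ 0.8021 -0.0872  0.0417]
scene module_a 0.73 [340. 178.] [0.3954 0.2864] [0.5292 0.2089 0.1785]
scene cleaner 0.77 [408. 224.] [0.6455 0.4296] [0.6659 0.4044 0.0422]
```

```bash
python3 -c "
import cv2,numpy as np
"
```

```text
(no output)
```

View pics/top0.png

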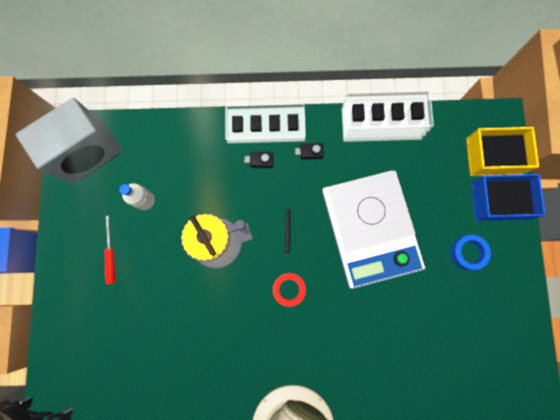

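View pics/scene0.png

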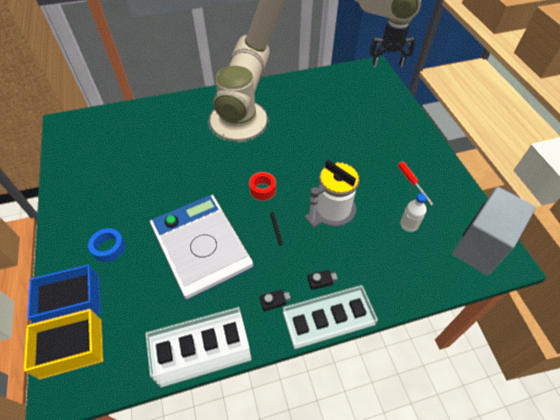

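The top picture shows the cap at (205,238) with its wing running (192,217) to (215,255), the post at about (241,229), the pan ring at (371,210) and the key at (402,258). The scene picture agrees. Next I'll refine these with depth and colour.

Run:
```python
from h import *
np.set_printoptions(precision=4,suppress=True)
for c in['top','scene']:
    p=look(c);C=cloud(p);hsv=cv2.cvtColor(p['img'],cv2.COLOR_RGB2HSV).astype(int)
    near=np.hypot(C[...,0]-.52,C[...,1]-.21)<.09
    H,S,V=hsv[...,0],hsv[...,1],hsv[...,2]
    def fit(m,z,n):
        m=m.astype(np.uint8);k,l,st,_=cv2.connectedComponentsWithStats(m);b=1+np.argmax(st[1:,4]);mm=(l==b)
        ct=max(cv2.findContours(mm.astype(np.uint8),0,1)[0],key=cv2.contourArea)
        P=np.array([ray(p,q,z)[:2] for q in cv2.convexHull(ct)[:,0]]);print(c,n,st[b,4],'circle',np.array(cv2.minEnclosingCircle(P.astype(np.float32))[0]),cv2.minEnclosingCircle(P.astype(np.float32))[1],'zmed',np.median(C[mm][:,2]));return mm
    fit(near&(H>20)&(H<35)&(S>150)&(V>120),.162,'yellow')
    w=near&(C[...,2]>.187)&(V<110)
    Q=C[w];m=Q[:,:2].mean(0);r=cv2.minAreaRect(Q[:,:2].astype(np.float32));ev=np.linalg.svd(Q[:,:2]-m)[2][0]
    print(c,'wing',w.sum(),m,r,'yaw',np.degrees(np.arctan2(ev[1],ev[0])),'z',np.percentile(Q[:,2],[50,95]))
    g=(H>45)&(H<80)&(S>150)&(V>60)&(np.hypot(C[...,0]-.45,C[...,1]+.32)<.05)&(C[...,2]>.03)
    mm=fit(g,.055,'key');print('key z',np.percentile(C[mm][:,2],[10,50,90]),C[mm].mean(0))
    pp=(np.abs(C[...,2]-.075)<.004)&(np.hypot(C[...,0]-.59,C[...,1]+.236)<.16)
    print(c,'pan rect',cv2.minAreaRect(C[pp][:,:2].astype(np.float32)))
    # ring: dark pixels on pan
    rg=pp&(V<150)&(S<60)&(np.hypot(C[...,0]-.59,C[...,1]+.236)<.06);A=C[rg][:,:2]
    s=np.linalg.lstsq(np.c_[2*A,np.ones(len(A))],(A**2).sum(1),rcond=None)[0];print(c,'ring',rg.sum(),s[:2],np.sqrt(s[2]+s[0]**2+s[1]**2))
    po=(C[...,2]>.13)&(np.hypot(C[...,0]-.55,C[...,1]-.12)<.025)&(V<200)
    print(c,'post',po.sum(),C[po].mean(0),np.percentile(C[po][:,2],[50,95]))
```

```text
top yellow 1299 circle [0.5168 0.2112] 0.05899461358785629 zmed 0.16291454177424627
top wing 219 [0.5176 0.2095] ((0.5174854397773743, 0.2101728320121765), (0.11198639869689941, 0.013981692492961884), 28.939971923828125) yaw -150.07580790637073 z [0.1972 0.2003]
top key 94 circle [ 0.4529 -0.3206] 0.015270371921360493 zmed 0.0616827463860416
key z [0.0537 0.0617 0.0646] [ 0.4526 -0.319   0.0607]
top pan rect ((0.588485062122345, -0.23829828202724457), (0.19006240367889404, 0.20032139122486115), 12.971516609191895)
top ring 0 [0. 0.] 0.0
top post 121 [0.5448 0.1238 0.1593] [0.1612 0.1651]
scene yellow 586 circle [0.5161 0.2123] 0.06098991632461548 zmed 0.1646511136390275
scene wing 177 [0.5196 0.2094] ((0.5196474194526672, 0.21011288464069366), (0.11141886562108994, 0.01592368818819523), 26.89146614074707) yaw 29.17061810505313 z [0.1975 0.2012]
scene key 64 circle [ 0.4508 -0.3193] 0.015894949436187744 zmed 0.062352591370953246
key z [0.0562 0.0624 0.0657] [ 0.4549 -0.318   0.0615]
scene pan rect ((0.587352454662323, -0.23575973510742188), (0.19426743686199188, 0.20021651685237885), 13.051973342895508)
scene ring 22 [ 0.5862 -0.2359] 0.03844426465648538
scene post 104 [0.5496 0.1235 0.156 ] [0.1585 0.1666]
```

```bash
cat > plan.py <<'E'
"""plan(path,n,opening): print rounded servo rows following path(s)->(xyz m, yaw of tool x in deg), s in (0,1].
The simulated command after the rows is kept in cmd.npz; start='cmd' continues from it."""
import numpy as np
from scipy.spatial.transform import Rotation as Ro
def down(yaw):
    a=np.radians(yaw);x=np.array([np.cos(a),np.sin(a),0]);z=np.array([0,0,-1.]);return np.c_[x,np.cross(z,x),z]
def plan(path,n,op,start='meas'):
    from rig import env
    if start=='meas':
        s=env.observe();p=np.array(s['position']);R=np.array(s['tool_rot'])
    else: d=np.load('cmd.npz');p,R=d['p'],d['R']
    out=[]
    for i in range(1,n+1):
        t,y=path(i/n);d=np.round(R.T@(np.array(t)-p)*1000,1 if n>0 else 0)
        w=np.round(Ro.from_matrix(R.T@down(y)).as_rotvec(),3)
        if max(abs(d))>41 or max(abs(w))>.124: print('TOO FAST',i,d,w)
        p=p+R@d/1000;R=R@Ro.from_rotvec(w).as_matrix()
        out.append(' '.join(f'{v:g}' for v in [op,*d,*w]))
    np.savez('cmd.npz',p=p,R=R)
    for i in range(0,n,8): print('; '.join(out[i:i+8]),'\n')
def line(a,b,ya,yb):
    a,b=np.array(a),np.array(b)
    return lambda s:(a+(b-a)*s,ya+(yb-ya)*s)
def here():
    from rig import env
    s=env.observe();R=np.array(s['tool_rot']);return np.array(s['position']),np.degrees(np.arctan2(R[1,0],R[0,0]))
E
python3 - <<'E'
from plan import *
p,y=here();plan(line(p,[.5175,.2105,.245],y,29.5),21,1)
E
```

```text
1 -21.3 -10.2 -0.7 -0 -0 0.113; 1 -22.2 -7.7 -0.6 -0 -0 0.113; 1 -23 -5.2 -0.7 -0 -0 0.112; 1 -23.5 -2.6 -0.6 -0 -0 0.113; 1 -23.5 0.1 -0.7 -0 -0 0.113; 1 -23.4 2.8 -0.6 -0 -0 0.113; 1 -23 5.4 -0.7 -0 -0 0.112; 1 -22.2 7.9 -0.6 -0 -0 0.113 

1 -21.2 10.3 -0.7 -0 -0 0.113; 1 -19.9 12.7 -0.6 -0 -0 0.113; 1 -18.3 14.8 -0.7 -0 -0 0.112; 1 -16.5 16.8 -0.6 -0 -0 0.113; 1 -14.6 18.6 -0.7 -0 0 0.113; 1 -12.3 20.1 -0.6 -0 0 0.113; 1 -10 21.3 -0.7 -0 0 0.112; 1 -7.6 22.3 -0.6 -0 0 0.113 

1 -5 23.1 -0.7 -0 0 0.113; 1 -2.4 23.4 -0.6 -0 0 0.113; 1 0.3 23.6 -0.7 -0 0 0.112; 1 2.9 23.4 -0.6 -0 0 0.113; 1 5.6 22.9 -0.7 -0 0 0.113
```

Call:
servo_tool:
  deltas: "1 -21.3 -10.2 -0.7 0 0 0.113; 1 -22.2 -7.7 -0.6 0 0 0.113; 1 -23 -5.2 -0.7 0 0 0.113; 1 -23.5 -2.6 -0.6 0 0 0.113; 1 -23.5 0.1 -0.7 0 0 0.113; 1 -23.4 2.8 -0.6 0 0 0.113; 1 -23 5.4 -0.7 0 0 0.112; 1 -22.2 7.9 -0.6 0 0 0.113"

```text
time_s: 2.27
position: [0.285, 0.4084, 0.2367]
tool_rot: [[-0.393, 0.92, 0.0], [0.92, 0.393, 0.0], [0.0, 0.0, -1.0]]
ft_force: [0.4, 0.1, 0.3]
grip_width: 0.0858
gripper_force: 0.0
```

Call:
servo_tool:
  deltas: "1 -21.2 10.3 -0.7 0 0 0.113; 1 -19.9 12.7 -0.6 0 0 0.113; 1 -18.3 14.8 -0.7 0 0 0.112; 1 -16.5 16.8 -0.6 0 0 0.113; 1 -14.6 18.6 -0.7 0 0 0.113; 1 -12.3 20.1 -0.6 0 0 0.113; 1 -10 21.3 -0.7 0 0 0.112; 1 -7.6 22.3 -0.6 0 0 0.113"

```text
time_s: 2.93
position: [0.4284, 0.2859, 0.2419]
tool_rot: [[0.478, 0.878, 0.0], [0.878, -0.478, 0.0], [0.0, 0.0, -1.0]]
ft_force: [-0.3, 0.7, -0.5]
grip_width: 0.0854
gripper_force: 0.0
```

Call:
servo_tool:
  deltas: "1 -5 23.1 -0.7 0 0 0.113; 1 -2.4 23.4 -0.6 0 0 0.113; 1 0.3 23.6 -0.7 0 0 0.112; 1 2.9 23.4 -0.6 0 0 0.113; 1 5.6 22.9 -0.7 0 0 0.113; 1 0 0 0 0 0 0"

```text
time_s: 3.43
position: [0.5199, 0.2077, 0.2446]
tool_rot: [[0.875, 0.484, 0.001], [0.484, -0.875, -0.001], [0.0, 0.001, -1.0]]
ft_force: [-0.9, -0.1, -0.3]
grip_width: 0.0853
gripper_force: 0.0
```

Run:
```python
from h import *; from plan import *
np.set_printoptions(precision=4,suppress=True)
print(here(),env.observe()['q'],env.observe()['time_s'],np.load('cmd.npz')['p'])
p=look('wrist','w0.png');print(p['camera_matrix'])
T=p['world_to_cam']
def proj(P):
    X=T[:3,:3]@P+T[:3,3];r=np.hypot(X[0],X[1]);th=np.arctan2(r,X[2]);K=p['camera_matrix'];return K[:2,2]+K[0,0]*th*X[:2]/r
print('wing exp',proj([.5175,.2105,.197]));a=np.radians(29.5)
print('ends',proj([.5175+.056*np.cos(a),.2105+.056*np.sin(a),.197]),proj([.5175-.056*np.cos(a),.2105-.056*np.sin(a),.197]))
for n in['cap_wing','pivot']: print(n,env.spot_point(n,p)[:1])
print('pivot exp',proj([.5486,.1207,.14]))
plan(line(here()[0],[.5175,.2105,.17],here()[1],29.5),6,1)
```

```text
(array([0.5199, 0.2077, 0.2446]), np.float64(28.94164020029724)) [ 9.6851 22.2862 71.3349 -0.0497 86.3457 70.7467] 3.4333 [0.5175 0.2105 0.245 ]
[[325.1923   0.     279.8577]
 [  0.     325.1923 208.5814]
 [  0.       0.       1.    ]]
wing exp [273.2688 235.4451]
ends [271.7735 147.3132] [274.7413 307.0833]
cap_wing [{'uv': [271.3, 239.3], 'conf': 0.78}]
pivot [{'uv': [383.8, 224.7], 'conf': 0.74}]
pivot exp [385.2808 225.2815]
1 0.1 0 12.5 -0 0 0; 1 0.1 0.1 12.5 -0 0 0; 1 0.1 0 12.4 -0 0 0; 1 0.1 0.1 12.5 -0 0 0; 1 0.1 0 12.5 -0 0 0; 1 0.1 0 12.5 -0 0 0
```

View pics/w0.png

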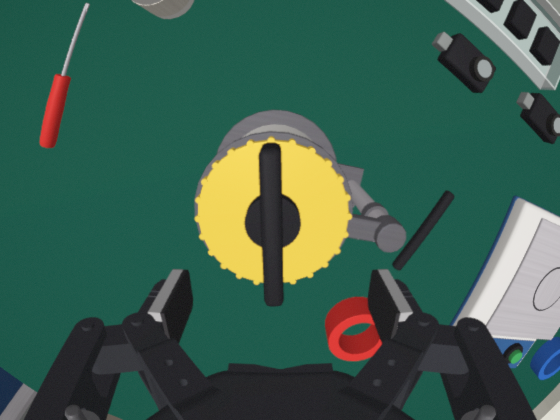

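The wrist picture shows the wing running from (270,148) to (273,302), between the fingers and within about 2 px of where I predicted it. Descend and grip.

Call:
servo_tool:
  deltas: "1 0 0 12.5 0 0 0; 1 0 0 12.5 0 0 0; 1 0 0 12.5 0 0 0; 1 0 0 12.5 0 0 0; 1 0 0 12.5 0 0 0; 1 0 0 12.5 0 0 0; 1 0 0 0 0 0 0; 0.5 0 0 0 0 0 0"
  newtons: 50

```text
time_s: 4.25
position: [0.5166, 0.2109, 0.1701]
tool_rot: [[0.87, 0.493, -0.001], [0.493, -0.87, -0.0], [-0.001, -0.0, -1.0]]
ft_force: [-0.1, 0.4, -0.5]
grip_width: 0.0754
gripper_force: 0.0
```

Call:
servo_tool:
  deltas: "0.3 0 0 0 0 0 0; 0 0 0 0 0 0 0; 0 0 0 0 0 0 0; 0 0 0 0 0 0 0; 0 0 0 0 0 0 0; 0 0 0 0 0 0 0; 0 0 0 0 0 0 0"

```text
time_s: 4.83
position: [0.5169, 0.2117, 0.1709]
tool_rot: [[0.871, 0.492, 0.0], [0.492, -0.871, 0.003], [0.002, -0.002, -1.0]]
ft_force: [-3.3, 7.1, 4.8]
grip_width: 0.0131
gripper_force: 52.0
```

Run:
```python
from plan import *
print(here())
c=[.5175,.2105]
plan(lambda s:((*c,.17+.009*s),here()[1]+127*s),20,0)
```

```text
(array([0.51691479, 0.21170451, 0.17087939]), np.float64(29.479831330217685))
0 -0.1 1.3 0.4 -0.002 -0.002 -0.111; 0 0 0 -0.4 -0 -0 -0.111; 0 0 0 -0.5 -0 -0 -0.11; 0 0 0 -0.4 -0 -0 -0.111; 0 -0 0 -0.5 -0 -0 -0.111; 0 -0 0 -0.4 -0 -0 -0.111; 0 -0 0 -0.5 -0 -0 -0.111; 0 -0 0 -0.4 -0 -0 -0.111 

0 -0 0 -0.5 -0 -0 -0.11; 0 -0 0 -0.4 -0 -0 -0.111; 0 -0 0 -0.5 -0 -0 -0.111; 0 -0 0 -0.4 -0 -0 -0.111; 0 -0 0 -0.5 -0 -0 -0.111; 0 -0 0 -0.4 -0 -0 -0.111; 0 -0 0 -0.5 0 -0 -0.11; 0 -0 0 -0.4 0 -0 -0.111 

0 -0 0 -0.5 0 -0 -0.111; 0 -0 0 -0.4 0 -0 -0.111; 0 -0 0 -0.5 0 -0 -0.111; 0 -0 -0 -0.4 0 -0 -0.111
```

Call:
servo_tool:
  deltas: "0 0 -1.5 -0.5 0 0 0; 0 0 0 -0.4 0 0 -0.11; 0 0 0 -0.5 0 0 -0.11; 0 0 0 -0.4 0 0 -0.11; 0 0 0 -0.5 0 0 -0.11; 0 0 0 -0.4 0 0 -0.11; 0 0 0 -0.5 0 0 -0.11"

```text
time_s: 5.42
position: [0.5165, 0.2115, 0.1734]
tool_rot: [[0.382, 0.924, 0.0], [0.924, -0.382, 0.0], [0.0, 0.0, -1.0]]
ft_force: [-0.4, 0.4, 1.3]
grip_width: 0.0133
gripper_force: 51.5
```

Call:
servo_tool:
  deltas: "0 0 0 -0.4 0 0 -0.11; 0 0 0 -0.5 0 0 -0.11; 0 0 0 -0.4 0 0 -0.11; 0 0 0 -0.5 0 0 -0.11; 0 0 0 -0.4 0 0 -0.11; 0 0 0 -0.5 0 0 -0.11; 0 0 0 -0.4 0 0 -0.11; 0 0 0 -0.5 0 0 -0.11"

```text
time_s: 6.08
position: [0.5167, 0.2115, 0.1769]
tool_rot: [[-0.469, 0.883, 0.0], [0.883, 0.469, 0.0], [-0.0, 0.0, -1.0]]
ft_force: [0.9, 0.7, -0.8]
grip_width: 0.0132
gripper_force: 51.3
```

Call:
servo_tool:
  deltas: "0 0 0 -0.4 0 0 -0.11; 0 0 0 -0.5 0 0 -0.11; 0 0 0 -0.4 0 0 -0.11; 0 0 0 -0.5 0 0 -0.11; 0 0 0 -0.4 0 0 -0.11; 0 0 0 -0.4 0 0 -0.11; 0 0 0 0 0 0 0; 0 0 0 0 0 0 0"

```text
time_s: 6.75
position: [0.5143, 0.2105, 0.1788]
tool_rot: [[-0.908, 0.419, -0.007], [0.419, 0.908, -0.002], [0.005, -0.004, -1.0]]
ft_force: [-9.3, -4.1, 2.6]
grip_width: 0.0133
gripper_force: 113.7
```

Run:
```python
from plan import *
from rig import env
print(here(),env.observe()['wrist_torque'],env.observe()['q'])
```

```text
(array([0.51427387, 0.21050263, 0.17881263]), np.float64(155.2152835201649)) [-0.93029203  1.60063105 -2.64155823] [ 1.00660207e+01  2.50035875e+01  7.82276146e+01 -2.82710474e-02
  7.71652901e+01 -5.51435607e+01]
```

The cap is on its stop after 2.19 rad. Now the swing about the post.

Run:
```python
from plan import *
pv=np.array([.5486,.1207]);c0=np.array([.5166,.2113]);r=.0955;a0=np.degrees(np.arctan2(*(c0-pv)[::-1]));print(a0)
def path(s):
    a=np.radians(a0-98*s);return (*(pv+r*np.array([np.cos(a),np.sin(a)])),.1788),155-98*s
np.savez('cmd.npz',p=[.5166,.2113,.1788],R=down(155.4))
plan(path,20,0,'cmd')
```

```text
109.45326558178311
0 -6.5 5 0 0 0 0.093; 0 -6.1 5.5 0 0 0 0.085; 0 -6 5.4 0 0 0 0.086; 0 -6.1 5.5 0 0 0 0.085; 0 -6.1 5.5 0 0 0 0.086; 0 -6 5.4 0 0 0 0.085; 0 -6.1 5.5 0 0 0 0.086; 0 -6.1 5.5 0 0 0 0.085 

0 -6 5.4 0 0 0 0.086; 0 -6.1 5.5 0 0 0 0.085; 0 -6.1 5.5 0 0 0 0.086; 0 -6 5.4 0 0 0 0.085; 0 -6.1 5.5 0 0 0 0.086; 0 -6.1 5.5 0 0 0 0.085; 0 -6.1 5.4 0 0 0 0.086; 0 -6 5.5 0 0 0 0.085 

0 -6.1 5.4 0 0 0 0.086; 0 -6.1 5.5 0 0 0 0.085; 0 -6 5.5 0 0 0 0.086; 0 -6.1 5.4 0 0 0 0.085
```

Call:
servo_tool:
  deltas: "0 -6.5 5 0 0 0 0.093; 0 -6.1 5.5 0 0 0 0.085; 0 -6 5.4 0 0 0 0.086; 0 -6.1 5.5 0 0 0 0.085; 0 -6.1 5.5 0 0 0 0.086; 0 -6 5.4 0 0 0 0.085"

```text
time_s: 7.25
position: [0.5604, 0.2154, 0.1783]
tool_rot: [[-0.578, 0.816, -0.013], [0.816, 0.578, -0.0], [0.008, -0.011, -1.0]]
ft_force: [-21.4, 3.7, 4.7]
grip_width: 0.013
gripper_force: 90.7
```

Call:
servo_tool:
  deltas: "0 0 0 0 0 0 0; 0 0 0 0 0 0 0"

```text
time_s: 7.42
position: [0.5606, 0.2154, 0.1783]
tool_rot: [[-0.581, 0.814, -0.013], [0.814, 0.581, -0.0], [0.007, -0.01, -1.0]]
ft_force: [-18.7, 2.3, 5.6]
grip_width: 0.0131
gripper_force: 95.0
```

Run:
```python
from h import *; from plan import *
np.set_printoptions(precision=4,suppress=True)
s=env.observe();print(here(),s['ft_force'],s['wrist_torque'],s['gripper_force'])
p=look('top','t1.png');cv2.imwrite('pics/t1.png',cv2.resize(cv2.cvtColor(p['img'],cv2.COLOR_RGB2BGR)[150:300,150:350],None,fx=3,fy=3))
```

```text
(array([0.5606, 0.2154, 0.1783]), np.float64(125.51145740584292)) [-18.6979   2.2798   5.5563] [ 0.0418  3.5385 -1.9865] 95.01987069379538
```

View pics/t1.png

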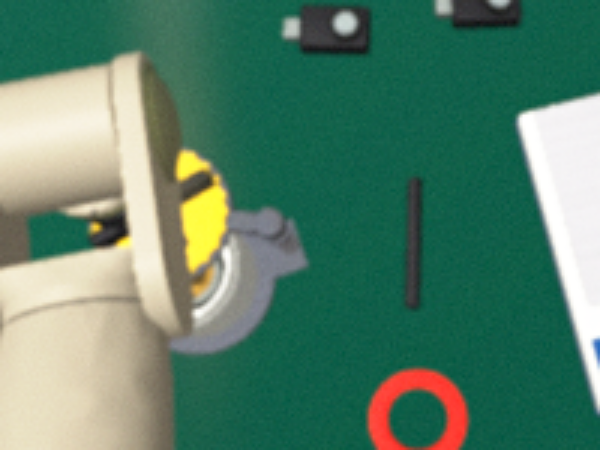

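The crop shows the cap swinging off, with the mouth opening at (205,300). The load comes from the cap being twisted against its stop, so I'll ease it with a small clockwise turn.

Call:
servo_tool:
  deltas: "0 0 0 0 0 0 0.03; 0 0 0 0 0 0 0.02; 0 0 0 0 0 0 0"

```text
time_s: 7.72
position: [0.5615, 0.2151, 0.1785]
tool_rot: [[-0.54, 0.842, -0.01], [0.842, 0.54, -0.001], [0.005, -0.008, -1.0]]
ft_force: [-14.9, 1.3, 1.8]
grip_width: 0.0129
gripper_force: 75.9
```

Run:
```python
from h import *; from plan import *
np.set_printoptions(precision=4,suppress=True)
s=env.observe();print(here(),s['ft_force'],s['wrist_torque'],s['gripper_force'])
```

```text
(array([0.5615, 0.2151, 0.1785]), np.float64(122.67889472759094)) [-14.8987   1.3125   1.794 ] [-0.1849  2.641  -1.2499] 75.87908088444237
```

Call:
servo_tool:
  deltas: "0 0 0 0 0 0 0.04; 0 0 0 0 0 0 0.04; 0 0 0 0 0 0 0"

```text
time_s: 7.97
position: [0.5633, 0.2149, 0.1787]
tool_rot: [[-0.471, 0.882, -0.005], [0.882, 0.471, -0.001], [0.002, -0.005, -1.0]]
ft_force: [-5.8, -0.2, -0.3]
grip_width: 0.0132
gripper_force: 54.0
```

Run:
```python
from h import *; from plan import *
np.set_printoptions(precision=4,suppress=True)
s=env.observe();print(here(),s['ft_force'],s['wrist_torque'],s['gripper_force'])
```

```text
(array([0.5633, 0.2149, 0.1787]), np.float64(118.09262245073634)) [-5.7787 -0.2077 -0.3238] [-0.0808  1.1104 -0.4753] 53.95261466503143
```

Run:
```python
from plan import *
pv=np.array([.5486,.1207]);r=.0955;a0=109.45
def path(s):
    a=np.radians(a0-29.4-68*s);return (*(pv+r*np.array([np.cos(a),np.sin(a)])),.1786),116.5-68*s
np.savez('cmd.npz',p=[.5651,.2148,.1788],R=down(118.1))
plan(path,14,0,'cmd')
```

```text
0 -5.3 6.1 0.2 0 0 0.113; 0 -5.1 6.3 -0 0 0 0.084; 0 -5 6.3 -0 0 0 0.085; 0 -5.1 6.3 -0 0 0 0.085; 0 -5.1 6.3 -0 0 0 0.085; 0 -5.1 6.3 -0 0 0 0.085; 0 -5 6.3 -0 0 0 0.084; 0 -5.1 6.3 -0 0 0 0.085 

0 -5.1 6.3 -0 0 0 0.085; 0 -5.1 6.3 -0 0 0 0.085; 0 -5 6.3 -0 0 0 0.084; 0 -5.1 6.3 -0 0 0 0.085; 0 -5.1 6.4 -0 0 0 0.085; 0 -5.1 6.3 -0 0 0 0.085
```

Call:
servo_tool:
  deltas: "0 -5.3 6.1 0 0 0 0.113; 0 -5.1 6.3 0 0 0 0.085; 0 -5 6.3 0 0 0 0.085; 0 -5.1 6.3 0 0 0 0.085; 0 -5.1 6.3 0 0 0 0.085; 0 -5.1 6.3 0 0 0 0.085; 0 -5 6.3 0 0 0 0.085"

```text
time_s: 8.55
position: [0.6135, 0.1893, 0.1783]
tool_rot: [[0.134, 0.991, -0.005], [0.991, -0.134, -0.001], [-0.002, -0.005, -1.0]]
ft_force: [-6.0, -1.9, -2.2]
grip_width: 0.0133
gripper_force: 51.2
```

Run:
```python
from h import *; from plan import *
np.set_printoptions(precision=4,suppress=True)
s=env.observe();print(here(),s['ft_force'],s['wrist_torque'],s['gripper_force'])
```

```text
(array([0.6135, 0.1893, 0.1783]), np.float64(82.2979191476676)) [-6.0038 -1.9337 -2.1588] [-0.37    1.1884 -0.1639] 51.18477702140808
```

Loads are light now, so I'll finish the swing.

Call:
servo_tool:
  deltas: "0 -5.1 6.3 0 0 0 0.085; 0 -5.1 6.3 0 0 0 0.085; 0 -5.1 6.3 0 0 0 0.085; 0 -5 6.3 0 0 0 0.085; 0 -5.1 6.3 0 0 0 0.085; 0 -5.1 6.3 0 0 0 0.085; 0 -5.1 6.3 0 0 0 0.085; 0 0 0 0 0 0 -0.03"

```text
time_s: 9.22
position: [0.64, 0.1404, 0.178]
tool_rot: [[0.645, 0.764, -0.007], [0.764, -0.645, 0.001], [-0.004, -0.006, -1.0]]
ft_force: [-8.6, 7.5, -1.5]
grip_width: 0.0133
gripper_force: 56.4
```

Run:
```python
from h import *; from plan import *
np.set_printoptions(precision=4,suppress=True)
s=env.observe();print(here(),s['ft_force'],s['wrist_torque'],s['gripper_force'])
```

```text
(array([0.64  , 0.1404, 0.178 ]), np.float64(49.80896370845484)) [-8.608   7.4957 -1.4703] [ 1.3407  1.5898 -0.9444] 56.4262855052948
```

Call:
servo_tool:
  deltas: "0.6 0 0 0 0 0 0; 1 0 0 0 0 0 0; 1 0 0 0 0 0 0; 1 0 0 0 0 0 0; 1 0 0 -10 0 0 0; 1 0 0 -25 0 0 0; 1 0 0 -35 0 0 0; 1 0 0 -35 0 0 0"

```text
time_s: 9.88
position: [0.6415, 0.1411, 0.2862]
tool_rot: [[0.64, 0.768, -0.001], [0.768, -0.64, -0.0], [-0.001, -0.0, -1.0]]
ft_force: [-0.3, -0.4, -0.8]
grip_width: 0.0854
gripper_force: 0.0
```

Run:
```python
from h import *; from plan import *
np.set_printoptions(precision=4,suppress=True)
p,y=here();print(p,y)
plan(line(p,[.5168,.2110,.285],y,45),8,0.6)
```

```text
[0.6415 0.1411 0.2862] 50.17853554267652
0.6 -3.3 -17.6 0.2 -0 0.001 0.011; 0.6 -3.4 -17.5 0.1 -0 -0 0.012; 0.6 -3.7 -17.5 0.2 -0 -0 0.011; 0.6 -3.9 -17.4 0.1 -0 -0 0.011; 0.6 -4 -17.4 0.2 -0 -0 0.011; 0.6 -4.3 -17.4 0.2 -0 -0 0.012; 0.6 -4.4 -17.3 0.1 -0 -0 0.011; 0.6 -4.6 -17.3 0.2 -0 -0 0.011
```

Call:
servo_tool:
  deltas: "0.6 -3.3 -17.6 0 0 0 0.011; 0.6 -3.4 -17.5 0 0 0 0.012; 0.6 -3.7 -17.5 0 0 0 0.011; 0.6 -3.9 -17.4 0 0 0 0.011; 0.6 -4 -17.4 0 0 0 0.011; 0.6 -4.3 -17.4 0 0 0 0.012; 0.6 -4.4 -17.3 0 0 0 0.011; 0.6 -4.6 -17.3 0 0 0 0.011"

```text
time_s: 10.55
position: [0.5165, 0.2114, 0.2855]
tool_rot: [[0.707, 0.707, 0.001], [0.707, -0.707, 0.0], [0.001, 0.001, -1.0]]
ft_force: [0.5, 0.6, 1.4]
grip_width: 0.0512
gripper_force: 0.0
```

Run:
```python
from h import *; from plan import *
np.set_printoptions(precision=4,suppress=True)
p=look('wrist','w1.png');print(here(),env.observe()['grip_width'])
K=p['camera_matrix'];T=p['world_to_cam'];R=T[:3,:3];c=-R.T@T[:3,3]
def fray(uv,z):
    d=(np.array(uv)-K[:2,2])/K[0,0];th=np.hypot(*d);v=R.T@np.r_[d/th*np.sin(th),np.cos(th)];return c+v*(z-c[2])/v[2]
def proj(P):
    X=R@P+T[:3,3];r=np.hypot(X[0],X[1]);return K[:2,2]+K[0,0]*np.arctan2(r,X[2])*X[:2]/r
for n,z in[('weight',.006),('mouth',.14),('cap_wing',.206),('pivot',.14),('sleeve',.066)]:
    for r in env.spot_point(n,p)[:1]: print(n,r,fray(r['uv'],z))
for r in env.spot_in('weight',p)[:2]: print('bb',r,fray(r['bbox'][:2],.136))
# head: brass pixels by color & depth
hsv=cv2.cvtColor(p['img'],cv2.COLOR_RGB2HSV);d=p['depth']
e=proj([.5168,.211,.136]);print('exp',e,hsv[int(e[1]),int(e[0])],d[int(e[1]),int(e[0])])
```

```text
(array([0.5141, 0.213 , 0.286 ]), np.float64(45.05566884567583)) 0.05121719819167596
weight {'uv': [279.7, 165.9], 'conf': 0.58} [0.5155 0.21   0.006 ]
mouth {'uv': [281.5, 197.2], 'conf': 0.76} [0.5145 0.2067 0.14  ]
cap_wing {'uv': [457.7, 171.5], 'conf': 0.65} [0.6399 0.1398 0.206 ]
pivot {'uv': [363.8, 231.8], 'conf': 0.6} [0.5468 0.1246 0.14  ]
sleeve {'uv': [276.6, 174.8], 'conf': 0.61} [0.514  0.2136 0.066 ]
bb {'bbox': [283.7, 180.2, 34.2, 49.4], 'conf': 0.86} [0.5267 0.216  0.136 ]
exp [279.9804 191.1842] [ 20 128 203] 0.3023446
```

View pics/w1.png

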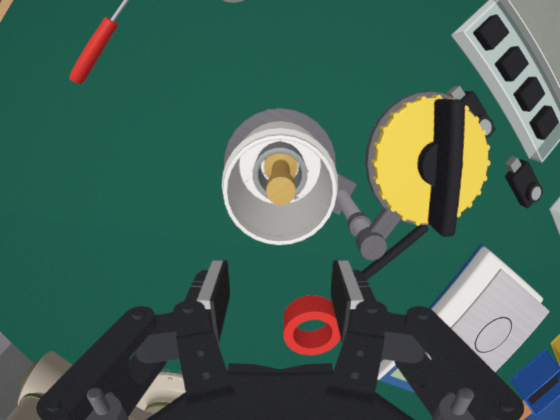

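The wrist picture shows the brass head at about (280,190), centred in the mouth, and the cap clear at (440,160). The head ray meets my estimate of the canister axis, (0.517, 0.211).

Call:
servo_tool:
  deltas: "0.55 0 0 25 0 0 0; 0.55 0 0 25 0 0 0; 0.55 0 0 25 0 0 0; 0.55 0 0 25 0 0 0; 0.55 0 0 0 0 0 0; 0.55 0 0 0 0 0 0"

```text
time_s: 11.4
position: [0.5175, 0.2107, 0.1841]
tool_rot: [[0.707, 0.707, -0.002], [0.707, -0.707, -0.0], [-0.002, -0.001, -1.0]]
ft_force: [0.2, 0.2, 1.2]
grip_width: 0.0468
gripper_force: 0.0
```

Run:
```python
from plan import *
p,y=here();print(p,y)
plan(line(p,[.517,.2112,.100],y,45),8,0.55)
```

```text
[0.51746407 0.21067821 0.18409366] 44.99330556961834
0.55 0 -0.1 10.5 -0.001 0.002 -0; 0.55 0 -0.1 10.5 -0 -0 -0; 0.55 0 -0 10.5 -0 -0 -0; 0.55 0 -0.1 10.5 -0 -0 -0; 0.55 0 -0.1 10.6 -0 -0 -0; 0.55 0 -0.1 10.5 -0 -0 -0; 0.55 0 -0.1 10.5 -0 -0 -0; 0.55 0 -0.1 10.5 -0 -0 -0
```

Call:
servo_tool:
  deltas: "0.55 0 0 10.5 0 0 0; 0.55 0 0 10.5 0 0 0; 0.55 0 0 10.5 0 0 0; 0.55 0 0 10.5 0 0 0; 0.55 0 0 10.5 0 0 0; 0.55 0 0 10.5 0 0 0; 0.55 0 0 10.5 0 0 0; 0.55 0 0 10.5 0 0 0"
  newtons: 40

```text
time_s: 12.07
position: [0.5188, 0.2111, 0.1021]
tool_rot: [[0.707, 0.707, 0.004], [0.707, -0.707, 0.001], [0.003, 0.002, -1.0]]
ft_force: [0.2, 0.4, 0.4]
grip_width: 0.0472
gripper_force: 0.0
```

Call:
servo_tool:
  deltas: "0.5 0 0 0 0 0 0; 0.4 0 0 0 0 0 0; 0.3 0 0 0 0 0 0; 0.2 0 0 0 0 0 0; 0 0 0 0 0 0 0; 0 0 0 0 0 0 0; 0 0 0 0 0 0 0"

```text
time_s: 12.65
position: [0.518, 0.2113, 0.1021]
tool_rot: [[0.707, 0.707, 0.003], [0.707, -0.707, 0.001], [0.003, 0.002, -1.0]]
ft_force: [-0.8, -0.4, 6.8]
grip_width: 0.0269
gripper_force: 39.7
```

Call:
servo_tool:
  deltas: "0 0 0 -5 0 0 0; 0 0 0 -8 0 0 0; 0 0 0 -10 0 0 0; 0 0 0 -12 0 0 0; 0 0 0 -14 0 0 0; 0 0 0 -16 0 0 0; 0 0 0 -18 0 0 0; 0 0 0 -20 0 0 0"

```text
time_s: 13.32
position: [0.5167, 0.2109, 0.2046]
tool_rot: [[0.707, 0.707, -0.001], [0.707, -0.707, -0.0], [-0.001, -0.001, -1.0]]
ft_force: [-0.1, -0.5, -5.3]
grip_width: 0.0273
gripper_force: 39.8
```

Call:
servo_tool:
  deltas: "0 0 0 -20 0 0 0; 0 0 0 -20 0 0 0; 0 0 0 -18 0 0 0; 0 0 0 -16 0 0 0; 0 0 0 -12 0 0 0; 0 0 0 -8 0 0 0; 0 0 0 -4 0 0 0; 0 0 0 0 0 0 0"

```text
time_s: 13.98
position: [0.5172, 0.211, 0.3022]
tool_rot: [[0.707, 0.707, 0.001], [0.707, -0.707, 0.0], [0.001, 0.001, -1.0]]
ft_force: [-0.9, -0.0, -4.3]
grip_width: 0.0269
gripper_force: 39.9
```

Run:
```python
from h import *; from plan import *
np.set_printoptions(precision=4,suppress=True)
s=env.observe();p,y=here();print(p,y,s['q'],s['ft_force'],s['wrist_torque'],s['grip_width'])
w=look('wrist','w2.png')
# weight tilt/height check from scene cloud: brass points below the gripper
q=look('scene');C=cloud(q);H=cv2.cvtColor(q['img'],cv2.COLOR_RGB2HSV).astype(int)
m=(np.hypot(C[...,0]-p[0],C[...,1]-p[1])<.04)&(C[...,2]<p[2]+.01)&(C[...,2]>p[2]-.13)&(H[...,0]>12)&(H[...,0]<30)&(H[...,1]>70)
B=C[m];print('brass',m.sum(),np.percentile(B[:,2],[0,2,50,98]))
for a in range(0,120,15):
    k=B[(B[:,2]>p[2]-.12+a/1000)&(B[:,2]<p[2]-.105+a/1000)]
    if len(k)>2: print(a,len(k),k.mean(0))
ease=lambda s:s*s*(3-2*s)
a=p;b=np.array([.588,-.237,p[2]])
plan(lambda s:(a+(b-a)*ease(s),y-43*ease(s)),24,0)
```

```text
[0.5172 0.211  0.3022] 45.02189470622962 [10.0546 20.4556 64.8043 -0.0014 94.68   55.0326] [-0.8507 -0.0335 -4.2762] [ 0.0061 -0.0078  0.0433] 0.026877033269706734
brass 243 [0.2088 0.2112 0.2304 0.3015]
15 7 [0.534  0.2052 0.2103]
30 107 [0.5249 0.2071 0.2215]
45 30 [0.5236 0.2068 0.2341]
60 26 [0.5234 0.2074 0.25  ]
75 25 [0.5246 0.208  0.2647]
90 29 [0.5242 0.2073 0.28  ]
105 14 [0.5256 0.2094 0.2925]
0 -1.1 2 -1.4 -0.001 0.001 0.004; 0 -3.9 5.4 0 0 0 0.011; 0 -6.1 8.6 0 0 0 0.017; 0 -7.9 11.7 0 0 0 0.024; 0 -9.4 14.5 0 0 0 0.028; 0 -10.4 17.1 0 0 0 0.033; 0 -10.9 19.5 0 0 0 0.037; 0 -11.2 21.7 0 0 0 0.041 

0 -10.9 23.5 0 0 0 0.042; 0 -10.3 25 0 0 0 0.045; 0 -9.5 26.2 0.1 0 0 0.046; 0 -8.4 27.1 -0 0 0 0.047; 0 -7.1 27.3 -0 0 0 0.047; 0 -5.7 27.3 -0 0 0 0.046; 0 -4.4 26.8 -0 0 -0 0.045; 0 -3 25.7 -0 0 -0 0.043 

0 -1.8 24.3 -0 0 -0 0.04; 0 -0.7 22.4 0 0 -0 0.037; 0 0.1 20 0 0 -0 0.033; 0 0.6 17.2 0 0 -0 0.029; 0 0.9 14.1 0 0 -0 0.023; 0 1 10.5 0 0 -0 0.018; 0 0.7 6.6 0 0 -0 0.011; 0 0.3 2.3 0 0 -0 0.004
```

View pics/w2.png

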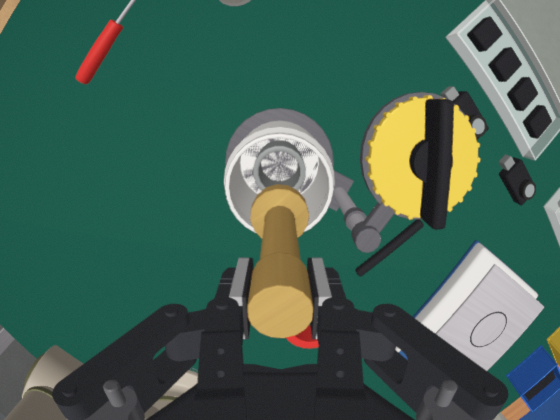

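The wrist picture shows the weight upright in the grip, the sleeve empty and the cap clear. Carry it to the pan.

Call:
servo_tool:
  deltas: "0 -1.1 2 0 0 0 0.004; 0 -3.9 5.4 0 0 0 0.011; 0 -6.1 8.6 0 0 0 0.017; 0 -7.9 11.7 0 0 0 0.024; 0 -9.4 14.5 0 0 0 0.028; 0 -10.4 17.1 0 0 0 0.033; 0 -10.9 19.5 0 0 0 0.037; 0 -11.2 21.7 0 0 0 0.041"

```text
time_s: 14.75
position: [0.5357, 0.0932, 0.3012]
tool_rot: [[0.832, 0.555, -0.0], [0.555, -0.832, -0.0], [-0.0, -0.0, -1.0]]
ft_force: [-0.4, -0.3, -4.7]
grip_width: 0.0271
gripper_force: 39.9
```

Call:
servo_tool:
  deltas: "0 -10.9 23.5 0 0 0 0.042; 0 -10.3 25 0 0 0 0.045; 0 -9.5 26.2 0 0 0 0.046; 0 -8.4 27.1 0 0 0 0.047; 0 -7.1 27.3 0 0 0 0.047; 0 -5.7 27.3 0 0 0 0.046; 0 -4.4 26.8 0 0 0 0.045; 0 -3 25.7 0 0 0 0.043"

```text
time_s: 15.42
position: [0.5695, -0.1234, 0.3012]
tool_rot: [[0.975, 0.224, -0.0], [0.224, -0.975, -0.0], [-0.001, 0.0, -1.0]]
ft_force: [0.9, 0.4, -4.2]
grip_width: 0.0267
gripper_force: 39.9
```

Call:
servo_tool:
  deltas: "0 -1.8 24.3 0 0 0 0.04; 0 -0.7 22.4 0 0 0 0.037; 0 0.1 20 0 0 0 0.033; 0 0.6 17.2 0 0 0 0.029; 0 0.9 14.1 0 0 0 0.023; 0 1 10.5 0 0 0 0.018; 0 0.7 6.6 0 0 0 0.011; 0 0.3 2.3 0 0 0 0.004"

```text
time_s: 16.08
position: [0.5882, -0.2379, 0.3011]
tool_rot: [[0.999, 0.033, -0.0], [0.033, -0.999, 0.0], [-0.0, -0.0, -1.0]]
ft_force: [-0.1, 0.4, -5.3]
grip_width: 0.0267
gripper_force: 39.9
```

Run:
```python
from h import *; from plan import *
np.set_printoptions(precision=4,suppress=True)
p,y=here();print(p,y)
for c in['wrist','scene']:
    w=look(c,c+'3.png');C=cloud(w)
    if c=='wrist':
        K=w['camera_matrix'];T=w['world_to_cam'];R=T[:3,:3];o=-R.T@T[:3,3]
        for r in env.spot_point('pan',w)[:1]:
            d=(np.array(r['uv'])-K[:2,2])/K[0,0];th=np.hypot(*d);v=R.T@np.r_[d/th*np.sin(th),np.cos(th)];print(c,r,o+v*(.075-o[2])/v[2])
        for P in([.588,-.237,.075],[.628,-.237,.075],[.588,-.197,.075]):
            X=R@P+T[:3,3];rr=np.hypot(X[0],X[1]);print('exp px',K[:2,2]+K[0,0]*np.arctan2(rr,X[2])*X[:2]/rr)
    else:
        for r in env.spot_point('pan',w)[:1]: print(c,r,ray(w,r['uv'],.075))
p,y=here();plan(line(p,[.588,-.237,.180],y,2),10,0)
```

```text
[ 0.5882 -0.2379  0.3011] 1.9112128160640318
wrist {'uv': [277.8, 173.7], 'conf': 0.92} [ 0.588  -0.2364  0.075 ]
exp px [278.2978 173.681 ]
exp px [279.4339 139.4107]
exp px [243.915  172.7098]
scene {'uv': [202.4, 246.7], 'conf': 0.95} [ 0.59   -0.2387  0.075 ]
0 -0 0.1 12.2 -0 -0 0; 0 -0.1 0.1 12.1 -0 -0 0; 0 -0 0 12.2 -0 -0 0; 0 -0 0.1 12.2 -0 -0 0; 0 -0.1 0.1 12.1 -0 -0 0; 0 -0 0.1 12.2 -0 -0 0.001; 0 -0 0.1 12.1 -0 -0 -0; 0 -0.1 0.1 12.2 -0 -0 -0 

0 -0 0 12.2 -0 -0 -0; 0 -0 0.1 12.1 -0 -0 -0
```

View pics/wrist3.png

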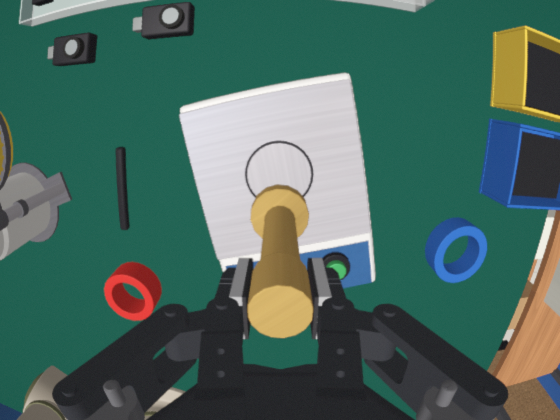

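The ring in the picture is centred at (279,174), within about 1 px of the predicted (278,174). Lower the weight.

Call:
servo_tool:
  deltas: "0 0 0 8 0 0 0; 0 0 0.4 16 0 0 0; 0 0 0.4 20 0 0 0; 0 0 0 22 0 0 0; 0 0 0 20 0 0 0; 0 0 0 16 0 0 0; 0 0 0 10 0 0 0; 0 0 0 5 0 0 0"

```text
time_s: 16.95
position: [0.5879, -0.237, 0.1828]
tool_rot: [[0.999, 0.035, -0.002], [0.035, -0.999, 0.001], [-0.002, -0.001, -1.0]]
ft_force: [-0.3, 0.0, -4.4]
grip_width: 0.0273
gripper_force: 39.9
```

Call:
servo_tool:
  deltas: "0 0 0 3 0 0 0; 0 0 0 2 0 0 0; 0 0 0 2 0 0 0; 0 0 0 1 0 0 0; 0 0 0 1 0 0 0; 0 0 0 0 0 0 0"

```text
time_s: 17.45
position: [0.5884, -0.2378, 0.1756]
tool_rot: [[0.999, 0.035, 0.0], [0.035, -0.999, -0.0], [0.0, 0.0, -1.0]]
ft_force: [-0.1, 0.1, -4.6]
grip_width: 0.0268
gripper_force: 39.9
```

Call:
servo_tool:
  deltas: "0 0 0 1 0 0 0; 0 0 0 1 0 0 0; 0 0 0 0 0 0 0; 0 0 0 1 0 0 0; 0 0 0 0 0 0 0"

```text
time_s: 17.87
position: [0.5883, -0.2377, 0.1723]
tool_rot: [[0.999, 0.035, -0.0], [0.035, -0.999, 0.0], [-0.0, -0.0, -1.0]]
ft_force: [0.5, -0.3, -4.3]
grip_width: 0.0265
gripper_force: 39.9
```

Call:
servo_tool:
  deltas: "0 0 0 0.7 0 0 0; 0 0 0 0 0 0 0; 0 0 0 0.5 0 0 0; 0 0 0 0 0 0 0"

```text
time_s: 18.2
position: [0.5883, -0.2377, 0.1712]
tool_rot: [[0.999, 0.035, 0.0], [0.035, -0.999, -0.0], [0.0, 0.0, -1.0]]
ft_force: [0.4, 0.1, -4.0]
grip_width: 0.0266
gripper_force: 40.0
```

Call:
servo_tool:
  deltas: "0 0 0 0.5 0 0 0; 0 0 0 0 0 0 0; 0 0 0 0.5 0 0 0; 0 0 0 0 0 0 0"

```text
time_s: 18.53
position: [0.5885, -0.2378, 0.1712]
tool_rot: [[0.999, 0.035, 0.001], [0.035, -0.999, -0.001], [0.001, 0.001, -1.0]]
ft_force: [-0.5, 0.9, 4.2]
grip_width: 0.027
gripper_force: 40.7
```

The weight is down on the pan. Release slowly, then retreat straight up.

Call:
servo_tool:
  deltas: "0 0 0 -0.5 0 0 0; 0.34 0 0 0 0 0 0; 0.4 0 0 0 0 0 0; 0.5 0 0 0 0 0 0; 0.65 0 0 0 0 0 0; 0.65 0 0 0 0 0 0; 0.65 0 0 -3 0 0 0; 0.65 0 0 -10 0 0 0"
  newtons: 20

```text
time_s: 19.2
position: [0.5878, -0.2375, 0.1828]
tool_rot: [[0.999, 0.035, -0.002], [0.035, -0.999, 0.002], [-0.002, -0.002, -1.0]]
ft_force: [-0.2, -0.3, -0.3]
grip_width: 0.0553
gripper_force: 0.0
```

Call:
servo_tool:
  deltas: "0.65 0 0 -15 0 0 0; 0.65 0 0 -20 0 0 0; 0.65 0 0 -25 0 0 0; 0.65 0 0 -20 0 0 0; 0.65 0 0 -10 0 0 0; 0.65 0 0 0 0 0 0"

```text
time_s: 19.7
position: [0.5889, -0.2381, 0.2775]
tool_rot: [[0.999, 0.035, 0.005], [0.035, -0.999, -0.003], [0.005, 0.004, -1.0]]
ft_force: [0.2, 0.7, 0.5]
grip_width: 0.0555
gripper_force: 0.0
```

Run:
```python
from h import *; from plan import *
np.set_printoptions(precision=4,suppress=True)
p,y=here();print(p,y,env.observe()['grip_width'],env.observe()['time_s'])
w=look('wrist','w4.png');K=w['camera_matrix'];T=w['world_to_cam'];R=T[:3,:3];o=-R.T@T[:3,3]
def fray(uv,z):
    d=(np.array(uv)-K[:2,2])/K[0,0];th=np.hypot(*d);v=R.T@np.r_[d/th*np.sin(th),np.cos(th)];return o+v*(z-o[2])/v[2]
for n,z in[('key_top',.0615),('weight',.075)]:
    for r in env.spot_point(n,w)[:1]: print(n,r,fray(r['uv'],z))
h=cv2.cvtColor(w['img'],cv2.COLOR_RGB2HSV).astype(int);g=((h[...,0]>50)&(h[...,0]<75)&(h[...,1]>150)&(h[...,2]>120)).astype(np.uint8)
k,l,st,ce=cv2.connectedComponentsWithStats(g)
for i in range(1,k):
    if st[i,4]>40: print('green',ce[i],st[i],fray(ce[i],.0615))
s=look('scene');C=cloud(s);m=(np.hypot(C[...,0]-.588,C[...,1]+.237)<.045)&(C[...,2]>.085)&(C[...,2]<.22)
for z0 in(.085,.11,.14,.17,.19): 
    k=C[m&(C[...,2]>=z0)&(C[...,2]<z0+.02)]; print('weight?',z0,len(k),k.mean(0) if len(k) else '')
plan(line(p,[.4535,-.3195,.245],y,2),8,0)
```

```text
[ 0.5889 -0.2381  0.2775] 1.997826118698066 0.055466084476185284 19.7
key_top {'uv': [340.7, 279.2], 'conf': 0.7} [ 0.4572 -0.3231  0.0615]
weight {'uv': [279.6, 183.5], 'conf': 0.94} [ 0.5842 -0.2396  0.075 ]
weight? 0.085 117 [ 0.5958 -0.2362  0.0929]
weight? 0.11 29 [ 0.5961 -0.236   0.1201]
weight? 0.14 30 [ 0.5958 -0.2359  0.1501]
weight? 0.17 31 [ 0.5987 -0.2357  0.1821]
weight? 0.19 103 [ 0.5915 -0.2365  0.2033]
0 -16.4 10.1 -0.6 -0.001 0.002 -0; 0 -17.3 9.6 4 -0 -0 -0; 0 -17.3 9.6 4.1 -0 -0 -0; 0 -17.2 9.6 4 -0 -0 -0; 0 -17.3 9.6 4 -0 -0 -0; 0 -17.3 9.6 4.1 -0 -0 -0; 0 -17.2 9.5 4 -0 -0 -0; 0 -17.3 9.6 4.1 -0 -0 -0
```

View pics/w4.png

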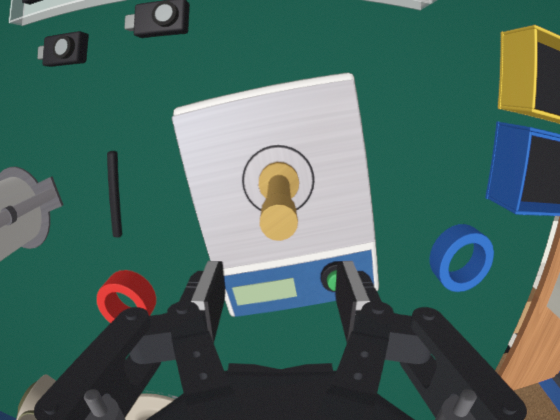

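The picture shows the weight upright and inside the ring, and the key at about (332,281), half behind a finger. Before going to the key I'll check how much room the camera body needs.

Run:
```python
from h import *; from plan import *
np.set_printoptions(precision=4,suppress=True)
p,y=here();w=look('wrist');T=w['world_to_cam'];R=T[:3,:3];o=-R.T@T[:3,3];print('cam-tcp',o-p, 'axis',R[2])
t=look('top');C=cloud(t);h=cv2.cvtColor(t['img'],cv2.COLOR_RGB2HSV).astype(int)
g=(h[...,0]>45)&(h[...,0]<80)&(h[...,1]>150)&(h[...,2]>110)&(np.hypot(C[...,0]-.453,C[...,1]+.32)<.03)
v,u=np.nonzero(g);print(len(u),u.mean(),v.mean(),ray(t,(u.mean(),v.mean()),.062),C[g][:,2])
plan(line(p,[.4535,-.32,.20],y,25),10,0)
```

```text
cam-tcp [0.0822 0.0018 0.1423] axis [-0.3222 -0.0103 -0.9466]
0 nan nan [nan nan nan] []
0 -13.8 7.7 7.3 -0.001 0.002 -0.04; 0 -14 7.3 7.3 -0 -0.001 -0.04; 0 -14.3 6.6 7.2 -0 0 -0.04; 0 -14.6 6.1 7.3 -0 0 -0.041; 0 -14.8 5.4 7.3 -0 0 -0.04; 0 -15 4.9 7.3 -0 0 -0.04; 0 -15.2 4.3 7.3 -0 0 -0.04; 0 -15.3 3.6 7.2 -0 0 -0.04 

0 -15.5 3.1 7.3 -0 0 -0.04; 0 -15.6 2.4 7.3 -0 0 -0.041 
<stdin>:6: RuntimeWarning: Mean of empty slice.
  ret = ret.dtype.type(ret / rcount)
```

Run:
```python
from plan import *
p,y=here()
plan(line(p,[.4535,-.32,.275],y,-40),8,0)
```

```text
0 -17.2 9.7 -0.3 -0.001 0.002 0.092; 0 -16.2 11.3 -0.3 -0 -0 0.091; 0 -15.1 12.6 -0.2 -0 -0 0.092; 0 -13.9 14 -0.3 -0 -0 0.091; 0 -12.6 15.2 -0.3 -0 -0 0.092; 0 -11.1 16.3 -0.3 -0 -0 0.092; 0 -9.5 17.3 -0.3 -0 -0 0.091; 0 -8 18.1 -0.3 -0 -0 0.092
```

Call:
servo_tool:
  deltas: "0 -17.2 9.7 0 -0.001 0.002 0.092; 0 -16.2 11.3 0 0 0 0.091; 0 -15.1 12.6 0 0 0 0.092; 0 -13.9 14 0 0 0 0.091; 0 -12.6 15.2 0 0 0 0.092; 0 -11.1 16.3 0 0 0 0.092; 0 -9.5 17.3 0 0 0 0.091; 0 -8 18.1 0 0 0 0.092"

```text
time_s: 20.67
position: [0.4527, -0.3204, 0.273]
tool_rot: [[0.763, -0.646, 0.001], [-0.646, -0.763, -0.0], [0.001, -0.001, -1.0]]
ft_force: [0.8, 1.0, -0.1]
grip_width: 0.0001
gripper_force: 0.0
```

Call:
servo_tool:
  deltas: "0 0 0 15 0 0 0; 0 0 0 25 0 0 0; 0 0 0 25 0 0 0; 0 0 0 20 0 0 0; 0 0 0 15 0 0 0; 0 0 0 5 0 0 0; 0 0 0 0 0 0 0"

```text
time_s: 21.25
position: [0.4535, -0.3199, 0.1673]
tool_rot: [[0.766, -0.643, -0.0], [-0.643, -0.766, 0.001], [-0.001, -0.001, -1.0]]
ft_force: [-0.2, 0.0, 0.8]
grip_width: 0.0002
gripper_force: 0.0
```

Run:
```python
from h import *; from plan import *
np.set_printoptions(precision=4,suppress=True)
p,y=here();print(p,y,env.observe()['grip_width'])
w=look('wrist','w5.png');K=w['camera_matrix'];T=w['world_to_cam'];R=T[:3,:3];o=-R.T@T[:3,3]
def fray(uv,z):
    d=(np.array(uv)-K[:2,2])/K[0,0];th=np.hypot(*d);v=R.T@np.r_[d/th*np.sin(th),np.cos(th)];return o+v*(z-o[2])/v[2]
for r in env.spot_point('key_top',w)[:1]: print(r,fray(r['uv'],.0615))
h=cv2.cvtColor(w['img'],cv2.COLOR_RGB2HSV).astype(int);print(h[200,30])
g=((h[...,0]>50)&(h[...,0]<75)&(h[...,1]>150)&(h[...,2]>100)).astype(np.uint8)
k,l,st,ce=cv2.connectedComponentsWithStats(g)
for i in range(1,k):
    if st[i,4]>80: print('green',ce[i],st[i],fray(ce[i],.0615))
```

```text
[ 0.4535 -0.3199  0.1673] -40.006836790172486 0.00017589004064583807
{'uv': [279.9, 206.7], 'conf': 0.65} [ 0.453  -0.3208  0.0615]
[158   5 198]
```

View pics/w5.png

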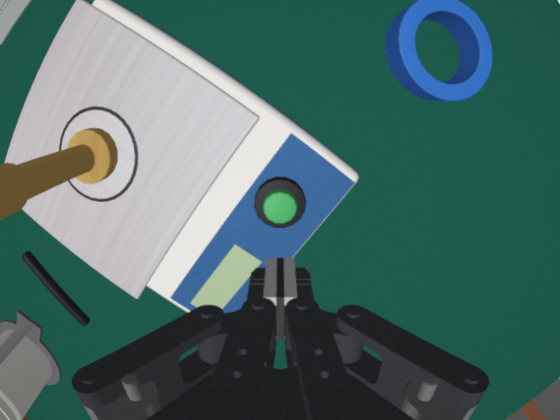

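The green key top is at (280,207), directly under the tool at (0.453, -0.321). Press down.

Call:
servo_tool:
  deltas: "0 0 0 15 0 0 0; 0 0 0.5 25 0 0 0; 0 0 0 25 0 0 0; 0 0 0 15 0 0 0; 0 0 0 10 0 0 0; 0 0 0 5 0 0 0; 0 0 0 3 0 0 0; 0 0 0 0 0 0 0"

```text
time_s: 22.02
position: [0.454, -0.3211, 0.0711]
tool_rot: [[0.766, -0.643, 0.003], [-0.643, -0.766, -0.002], [0.003, -0.0, -1.0]]
ft_force: [0.3, 0.3, 0.5]
grip_width: -0.0004
gripper_force: 0.0
```

Call:
servo_tool:
  deltas: "0 0 0 2 0 0 0; 0 0 0 2 0 0 0; 0 0 0 2 0 0 0; 0 0 0 2 0 0 0; 0 0 0 0 0 0 0"

```text
time_s: 22.43
position: [0.4537, -0.3207, 0.0623]
tool_rot: [[0.766, -0.643, 0.002], [-0.643, -0.766, -0.001], [0.002, -0.001, -1.0]]
ft_force: [-1.5, 1.4, -1.1]
grip_width: 0.0003
gripper_force: 0.0
```

Call:
servo_tool:
  deltas: "0 0 0 2 0 0 0; 0 0 0 1 0 0 0; 0 0 0 1 0 0 0; 0 0 0 0 0 0 0"

```text
time_s: 22.77
position: [0.4538, -0.3208, 0.0586]
tool_rot: [[0.766, -0.643, 0.002], [-0.643, -0.766, -0.001], [0.002, -0.0, -1.0]]
ft_force: [-0.9, -0.2, 2.6]
grip_width: 0.0003
gripper_force: 1.3
```

Call:
servo_tool:
  deltas: "0 0 0 1 0 0 0; 0 0 0 1 0 0 0; 0 0 0 1 0 0 0; 0 0 0 0 0 0 0"

```text
time_s: 23.1
position: [0.4538, -0.3209, 0.056]
tool_rot: [[0.766, -0.643, 0.002], [-0.643, -0.766, -0.001], [0.003, -0.0, -1.0]]
ft_force: [-0.6, 0.8, 5.9]
grip_width: -0.0002
gripper_force: 3.2
```

Call:
servo_tool:
  deltas: "0 0 0 1 0 0 0; 0 0 0 1 0 0 0; 0 0 0 1 0 0 0; 0 0 0 0 0 0 0"

```text
time_s: 23.43
position: [0.454, -0.3209, 0.0555]
tool_rot: [[0.766, -0.643, 0.003], [-0.643, -0.766, -0.003], [0.005, 0.0, -1.0]]
ft_force: [-7.5, 6.5, 30.7]
grip_width: 0.0001
gripper_force: 15.1
```

The key bottomed out. Release, rise clear and check the final state.

Call:
servo_tool:
  deltas: "0 0 0 -3 0 0 0; 0 0 0 -5 0 0 0; 0 0 0 -10 0 0 0; 0 0 0 -20 0 0 0; 0 0 0 -30 0 0 0; 0 0 0 -30 0 0 0; 0 0 0 -30 0 0 0; 0 0 0 -20 0 0 0"

```text
time_s: 24.1
position: [0.4538, -0.3209, 0.2037]
tool_rot: [[0.766, -0.643, 0.004], [-0.643, -0.766, -0.003], [0.005, -0.0, -1.0]]
ft_force: [1.1, 0.4, -0.1]
grip_width: 0.0001
gripper_force: 0.0
```

Call:
servo_tool:
  deltas: "0 -15 0 -15 0 0 0; 0 -15 0 0 0 0 0; 0 0 0 0 0 0 0; 0 0 0 0 0 0 0; 0 0 0 0 0 0 0; 0 0 0 0 0 0 0; 0 0 0 0 0 0 0; 0 0 0 0 0 0 0"

```text
time_s: 24.77
position: [0.4307, -0.3015, 0.2151]
tool_rot: [[0.766, -0.643, 0.001], [-0.643, -0.766, -0.0], [0.001, -0.001, -1.0]]
ft_force: [0.8, 0.4, 1.0]
grip_width: 0.0
gripper_force: 0.0
```

Run:
```python
from h import *
np.set_printoptions(precision=4,suppress=True)
s=look('scene','s6.png');C=cloud(s);print(env.observe()['time_s'],env.observe()['ft_force'])
for n,z in[('cap_wing',.206),('pivot',.14),('mouth',.14),('pan',.075),('weight',.075),('tape_red',0),('marker',0)]:
    for r in env.spot_point(n,s)[:1]: print(n,round(r['conf'],2),ray(s,r['uv'],z))
near=np.hypot(C[...,0]-.64,C[...,1]-.14)<.08;V=s['img'].max(-1)
Q=C[near&(C[...,2]>.195)&(V<110)];print('wing',len(Q),np.array(cv2.minAreaRect(Q[:,:2].astype(np.float32))[0]),cv2.minAreaRect(Q[:,:2].astype(np.float32))[1:],np.percentile(Q[:,2],50))
```

```text
24.8167 [-0.4647  0.5345  0.7478]
cap_wing 0.96 [0.6299 0.1405 0.206 ]
pivot 0.88 [0.5418 0.1267 0.14  ]
mouth 0.85 [0.5188 0.2147 0.14  ]
pan 0.76 [ 0.5906 -0.2343  0.075 ]
weight 0.57 [ 0.5741 -0.2326  0.075 ]
tape_red 0.97 [ 0.3538 -0.0009  0.    ]
marker 0.57 [ 0.5461 -0.0016  0.    ]
wing 208 [0.6417 0.1404] ((0.11052757501602173, 0.016690095886588097), 46.812320709228516) 0.2051794111869722
```

View pics/s6.png

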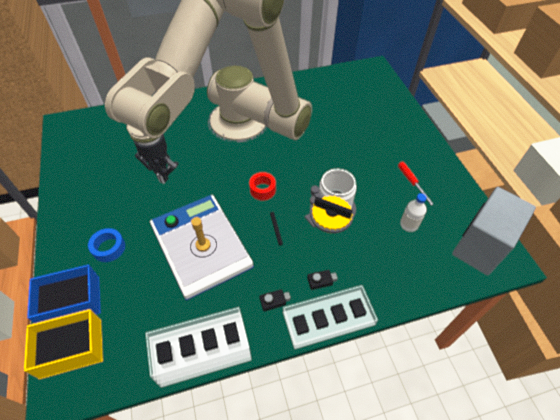

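The final picture shows the weight standing upright in the ring at (200,240), the cap swung clear of the open mouth at (332,212), the key up again at (172,220) and the other things where they were. The stop was clearly felt: 2.6 N m at the end of the turn against about 0.15 N m to turn the cap. The swing measures about 1.7 rad. Handing in.

```bash
python3 -c "
from rig import env
print(env.close_job())"
```

```text
the job is handed in; nothing more can be done
None
```

The job is handed in: I unscrewed the cap to its stop and swung it about 1.7 rad clear, set the weight upright in the middle of the pan's ring and let go, then pressed the key fully down and released it, in about 25 s on the robot's clock; the cap turned about 2.0 rad from where it started, by camera, rather than the listed 2.2, but it was hard against its stop.

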